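# Put the mixed-up cream jars back in their own trays and mark the row checked

### The arm

A 6-joint arm with a two-finger parallel gripper is mounted at the origin on the work surface. World frame = base frame: x ahead of the robot, y to its left, z up, the work surface at z = 0. Lengths are in m, angles in rad, forces in N, time in s.
With the tool pointing down it reaches from about 0.25 to 0.725 m from the base axis. Payload 9.7 kg.
Tool frame: the origin (TCP) lies at the very end of the fingers, on their centre line; the grasp point (between the pads) lies 19 mm behind it; z points along the fingers, y is the direction in which the jaws open and shut (so a half turn about z gives the same grasp; the last joint's range is limited). The gripper opens to 85 mm and grips with 20 to 120 N. Pads are 22 mm wide; open, the fingers measure 114 mm over their backs; the gripper's body (76 mm by 85 mm) begins 54 mm behind the grasp point. The pads swing forward as they close: fully open they stand 13 mm farther back than shut.
Start: joints at [1.153, 0.087, 0.176, 1.66, 0, 1.571], TCP at [0.223, 0.503, 0.231] pointing down, gripper open.
Joint ranges: [-3.13, 3.13], [-0.85, 1.81], [-1.15, 1.24], [-2.2, 2.28], [-1.44, 1.52], [-3.14, 3.14]. Speed limits (rad/s): [2.22, 2.22, 2.57, 3.14, 3.14, 3.14].

### API

Orientations are given as a unit quaternion [w, x, y, z].
In Python, from cell import r, vision gives the robot as it stands. Calls block until the motion is done:
- r.move_to(position, orientation): joint-space move of the TCP to a pose.
- r.movel(position, frame=None, feed=0.15, guard=None): straight line of the TCP; frame=None keeps the orientation; feed is the mean speed in m/s. With guard (N) it stops when the force on the tool has changed by that much, and returns True; else False.
- r.goto_joints(angles): joint-space move.
- r.set_gripper(opening, grip_force=None): finger opening in m; grip_force is the grip in N (None keeps the last); returns when the fingers have stopped.
- r.dwell(seconds).
- r.inverse_kinematics(position, orientation): joint angles nearest the present ones, or None.
- r.get_obs(): the state.
- vision.read_camera(name): name is "side" or "top" or "wrist"; returns a dict with "color" (480x640x3 uint8, red, green, blue), "depth" (480x640 float32, m along the optical axis (not along the pixel's ray), 0 where there is no reading), "fovy" (degrees; the focal length in pixels is half the picture's height over the tangent of half this angle, whatever the lens; pixels are square), "cx", "cy" (the principal point, pixels), "world_from_camera" (4x4, takes a point from camera to world coordinates). Camera axes: x right, y down, z forward; pixel columns grow to the right and rows downward; lengths in m; the calibration is good to about 2 mm. A picture is of the moment at which its call begins.
A pose or a line that the arm cannot do raises r.PlanningError and nothing moves.
- r.finish_job(): hands the job in, once; it reports no verdict.
The state is a dict: "time": time; "joint_pos": joint angles; "qvel": joint speeds; "effort": joint torques, N m; "tool_pos": TCP position; "tcp_rot": TCP orientation; "contact_force": force on the tool from outside, world axes, zero at the start; "torque": the same for the moment, N m; "finger_gap": finger opening in m.
Only numpy, scipy, OpenCV 4.12 (cv2) and the standard library are available. Lean on these libraries where they do the work, as an engineer would, in place of code of your own. Each camera call takes 0.05 s, during which the arm holds its last target. There are 200 camera calls.

### The job

The three cream jars are standing in one another's trays: using the grey tray as the free spot on the way, move them one at a time until each stands upright in the middle of the tray that matches its cap colour and the grey tray is empty again. Only then press the yellow marker block fully home, flat over both studs of the black base, to show that the row is checked. Never tip a jar over, and do not shift the milk carton or knock it over.

Things in the scene. Friction and masses are not known exactly. Their poses are not given: they have to be found in the camera images.
- jar_green_mid (a point): Cream jar with a green screw cap: white body, round, 54 mm in diameter from the foot to 62 mm up, tapering to the cap, which is 43 mm in diameter and ends 92 mm above the foot; 0.2 to 0.35 kg. The point lies on the jar's axis half-way up (46 mm above its underside); z up. It starts in a tray of another colour.
- jar_blue_mid (a point): Cream jar with a blue screw cap: white body, round, 54 mm in diameter from the foot to 62 mm up, tapering to the cap, which is 43 mm in diameter and ends 92 mm above the foot; 0.2 to 0.35 kg. The point lies on the jar's axis half-way up (46 mm above its underside); z up. It starts in a tray of another colour.
- jar_brown_mid (a point): Cream jar with a brown screw cap: white body, round, 54 mm in diameter from the foot to 62 mm up, tapering to the cap, which is 43 mm in diameter and ends 92 mm above the foot; 0.2 to 0.35 kg. The point lies on the jar's axis half-way up (46 mm above its underside); z up. It starts in a tray of another colour.
- tray_green: Green shallow square tray, 92 x 92 mm outside, fixed to the bench, rim 4 mm thick and 10 mm high; inside 84 x 84 mm, its floor 4 mm above the bench. Origin at the centre of its underside, on the bench; x and y along its sides, z up. 
- tray_blue: Blue shallow square tray, 92 x 92 mm outside, fixed to the bench, rim 4 mm thick and 10 mm high; inside 84 x 84 mm, its floor 4 mm above the bench. Origin at the centre of its underside, on the bench; x and y along its sides, z up. 
- tray_brown: Brown shallow square tray, 92 x 92 mm outside, fixed to the bench, rim 4 mm thick and 10 mm high; inside 84 x 84 mm, its floor 4 mm above the bench. Origin at the centre of its underside, on the bench; x and y along its sides, z up. 
- tray_grey: Light grey spare shallow square tray, 92 x 92 mm outside, fixed to the bench, rim 4 mm thick and 10 mm high; inside 84 x 84 mm, its floor 4 mm above the bench. Origin at the centre of its underside, on the bench; x and y along its sides, z up. Empty at the start.
- marker_mid (a point): Yellow marker block, 64 mm long (x) x 34 mm wide (y) x 40 mm high, about 50 g, lying loose on the bench right way up. In its underside are two round sockets of 20 mm diameter, 13 mm deep, at 16 mm either side of its middle along x. The point is the block's centre, 20 mm above its underside; x along its length, z up. Either way round fits.
- stud_base: Black base plate, 110 (x) x 60 (y) x 12 mm, fixed to the bench, with two steel studs on top, 16 mm in diameter and 10 mm high with tapered tops, at 16 mm either side of its middle along x. Origin at the centre of its underside, on the bench; x along its length, z up. A block that is fully home lies flat on the plate over both studs (about 2 mm of play each way), its underside 12 mm above the bench. The studs do not snap or grip: they only locate the block.
- carton: Small white milk carton with green panels and a ridged top, 60 x 60 mm, 114 mm high, loose, standing on the bench near the trays on the side away from the robot. Origin at the centre of its underside; z up.

How it is judged:
By the outcome, as a careful person would: the job done as asked, in the order asked, and still so for the second after the job is handed in, with the robot touching nothing.
It also fails if it takes over 128 s, if anything falls off the work surface, if the arm or the gripper's body presses on something with over 40 N, if the wrist force passes 120 N, or if a joint passes its speed limit or range.

## Working session

There is one attempt and no reset: what is moved stays moved. The work goes in short steps, each a Python script; the robot and the scene stay as the last script left them, time stands still between calls to the robot, and variables do not carry over. Pictures are saved under pics/ and viewed, about 12 in all and at most 16, crops included, and the job is handed in when it is done.

```bash
ls; mkdir -p pics; python3 - <<'E'
from cell import r, vision
import cv2, numpy as np
for n in ("top","side","wrist"):
    c=vision.read_camera(n); np.savez(f"{n}.npz",**c)
    cv2.imwrite(f"pics/{n}0.png",c["color"][:,:,::-1])
    print(n,c["fovy"],c["cx"],c["cy"],np.round(c["world_from_camera"],3).tolist(),(c["depth"]>0).mean())
print(r.get_obs())
E
```

```text
pics
top 52.15560962722471 323.6195243944299 239.70061410559805 [[-0.038, -0.979, 0.201, 0.327], [-0.999, 0.038, -0.006, -0.01], [-0.002, -0.201, -0.98, 1.215], [0.0, 0.0, 0.0, 1.0]] 0.9958528645833333
side 42.45060931815881 319.48620891747777 228.36484478400357 [[0.995, -0.058, 0.081, 0.443], [-0.099, -0.636, 0.765, -1.021], [0.007, -0.77, -0.639, 0.942], [0.0, 0.0, 0.0, 1.0]] 0.995908203125
wrist 66.1963419134165 319.22817754507656 239.55966891767835 [[0.406, 0.871, 0.278, 0.151], [0.914, -0.387, -0.124, 0.534], [-0.001, 0.304, -0.953, 0.373], [0.0, 0.0, 0.0, 1.0]] 0.9961686197916667
{'time': 0.15, 'joint_pos': array([1.15301765e+00, 8.73550742e-02, 1.75311152e-01, 1.65979654e+00,
       2.37418448e-06, 1.57080904e+00]), 'qvel': array([-1.69063124e-03,  4.85517894e-05,  1.56967950e-03, -1.70093090e-03,
       -1.12215898e-03, -7.74241309e-04]), 'effort': array([-6.40183080e-04, -5.20758176e+01,  4.65045905e+01,  1.37748686e-02,
       -5.04501111e-05,  4.59695940e-06]), 'tool_pos': array([0.22308107, 0.50253741, 0.23073163]), 'tcp_rot': array([-1.09421260e-04,  2.07379701e-01,  9.78260388e-01, -5.10474412e-04]), 'contact_force': array([-0.74825563, -0.03844992, -0.59003608]), 'torque': array([-0.02435757,  0.01408632, -0.03658306]), 'finger_gap': 0.08518354864928829}
```

View pics/top0.png

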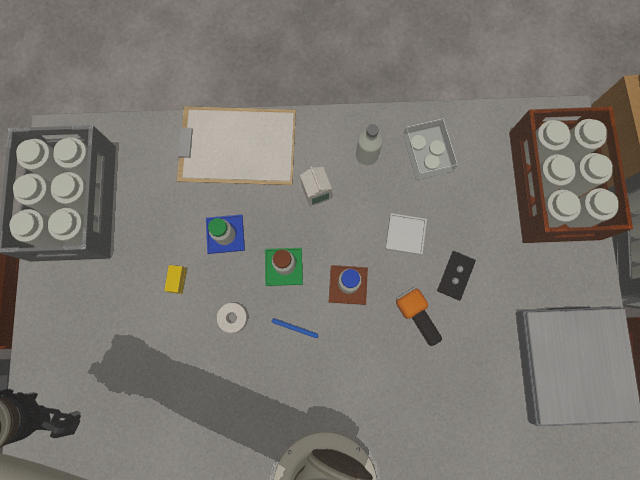

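View pics/side0.png

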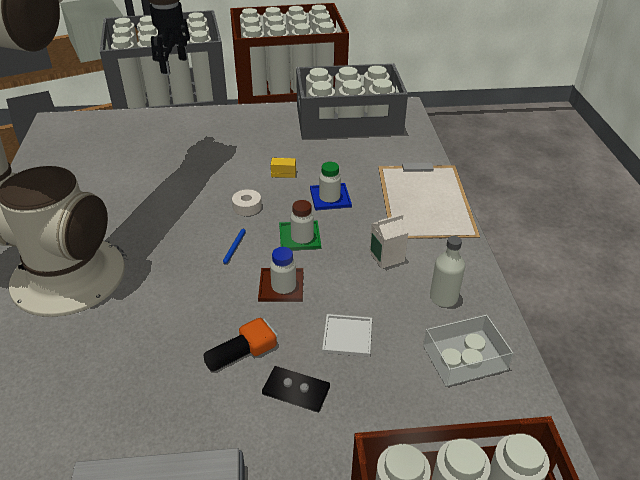

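The top view shows the green jar in the blue tray (225,233), the brown jar in the green tray (284,266) and the blue jar in the brown tray (349,284). The grey tray (406,233) is empty, the marker is at (175,279), the stud base at (457,275) and the carton at (316,186). The side view agrees. Next I measure positions.

```bash
cat > meas.py <<'E'
import numpy as np, cv2
def rays(c,uv):
    f=240/np.tan(np.radians(c["fovy"])/2); uv=np.asarray(uv,float).reshape(-1,2)
    d=np.c_[(uv[:,0]-c["cx"])/f,(uv[:,1]-c["cy"])/f,np.ones(len(uv))]
    T=np.asarray(c["world_from_camera"]); return T[:3,3],d@T[:3,:3].T
def plane(c,uv,z):
    o,d=rays(c,uv); return (o+d*((z-o[2])/d[:,2])[:,None])[:,:2]
def cloud(c):
    v,u=np.mgrid[:480,:640]; o,d=rays(c,np.c_[u.ravel(),v.ravel()])
    return (o+d*np.asarray(c["depth"],float).ravel()[:,None]).reshape(480,640,3)
HUE={"green":(50,75),"blue":(110,130),"yellow":(22,34),"brown":(0,14)}
def cmask(c,col):
    h=cv2.cvtColor(c["color"],cv2.COLOR_RGB2HSV)
    if col=="grey": return (h[...,1]<25)&(h[...,2]>170)
    if col=="black": return h[...,2]<60
    lo,hi=HUE[col]; m=(h[...,0]>=lo)&(h[...,0]<=hi)&(h[...,1]>110)&(h[...,2]>40)
    if col=="brown": m&=h[...,2]<150
    return m
def rect(c,m,z,box=None):
    """min-area rectangle, world, of largest blob of mask m on the plane z"""
    n,l,s,_=cv2.connectedComponentsWithStats(m.astype(np.uint8))
    i=1+np.argmax(s[1:,4]); v,u=np.nonzero(l==i)
    # pixel centres; corner spread adds half a pixel each side
    p=np.concatenate([plane(c,np.c_[u+a,v+b],z) for a in(-.5,.5) for b in(-.5,.5)])
    (x,y),(w,h),a=cv2.minAreaRect((p*1000).astype(np.float32))
    return np.round([x,y,w,h,a],1)
E
python3 - <<'E'
from meas import *
for n in("top","side"):
    c=dict(np.load(n+".npz")); P=cloud(c); x,y,z=P[...,0],P[...,1],P[...,2]
    w=(x>.2)&(x<.65)&(abs(y)<.4)
    print(n)
    for col in("green","blue","brown"):
        m=cmask(c,col)&w; t=m&(z>.0905)&(z<.103)
        v,u=np.nonzero(t); q=plane(c,np.c_[u,v],.096)*1000
        print(" cap",col,len(u),q.mean(0).round(1),(np.ptp(q,axis=0)).round(1), (z[t].mean()*1000).round(1))
    for col in("green","blue","brown","grey"):
        m=cmask(c,col)&w&(z<.02)
        if col=="grey": m&=(y<-.1)&(x>.3)&(x<.5)&(y>-.3)
        print(" tray",col,rect(c,m,.010))
    m=cmask(c,"yellow")&w; print(" marker",rect(c,m&(z>.03),.04), (np.median(z[m&(z>.03)])*1000).round(1))
    m=cmask(c,"black")&w&(y<-.2)&(x>.3)&(z<.03); print(" base",rect(c,m,.012))
    k=w&(z<.03)&(z>.017)&(y<-.2)&(y>-.45)&(x>.3)&(x<.5)&~cmask(c,"grey")
    nn,l,s,cc=cv2.connectedComponentsWithStats(k.astype(np.uint8))
    for i in range(1,nn):
        if s[i,4]>8: print(" stud?",s[i],plane(c,cc[i],.022)*1000)
    k=(z>.05)&(z<.13)&(x>.4)&(x<.6)&(y<.08)&(y>-.05); print(" carton",np.round([x[k].min(),x[k].max(),y[k].min(),y[k].max()],3))
E
```

```text
top
 cap green 225 [597.8 232.2] [38.9 39.8] 94.8
 cap blue 249 [465.1 -74.3] [41.5 39.4] 94.8
 cap brown 242 [516.8  82.2] [40.1 39.5] 95.1
 tray green [511.1  85.5  93.6  94.   89.8]
 tray blue [599.6 231.3  95.4  95.2   3.2]
 tray brown [459.7 -72.7  93.1  93.4  84.2]Traceback (most recent call last):
  File "<stdin>", line 13, in <module>
  File "meas.py", line 22, in rect
    i=1+np.argmax(s[1:,4]); v,u=np.nonzero(l==i)
        ~~~~~~~~~^^^^^^^^^
    return _wrapfunc(a, 'argmax', axis=axis, out=out, **kwds)
    return bound(*args, **kwds)
ValueError: attempt to get argmax of an empty sequence
```

```bash
python3 - <<'E'
from meas import *
for n in("top","side"):
    c=dict(np.load(n+".npz")); P=cloud(c); x,y,z=P[...,0],P[...,1],P[...,2]
    w=(x>.35)&(x<.7)&(y>-.4)&(y<.42)
    print(n)
    for col in("green","blue","brown"):
        m=cmask(c,col)&w; t=m&(z>.0905)&(z<.103)
        v,u=np.nonzero(t); q=plane(c,np.c_[u,v],.096)*1000
        print(" cap",col,len(u),q.mean(0).round(1),(np.ptp(q,axis=0)).round(1), (z[t].mean()*1000).round(1))
    for col in("green","blue","brown","grey"):
        m=cmask(c,col)&w&(z<.02)
        if col=="grey": m&=(y<-.12)&(x>.5)&(y>-.28)
        print(" tray",col,rect(c,m,.010))
    m=cmask(c,"yellow")&w&(y>.25); print(" marker",rect(c,m&(z>.034),.04), (np.median(z[m&(z>.03)])*1000).round(1))
    m=cmask(c,"black")&w&(y<-.26)&(z<.03); print(" base",rect(c,m,.012))
    k=w&(z<.03)&(z>.0175)&(y<-.27)&(x>.42)&(x<.55)
    nn,l,s,cc=cv2.connectedComponentsWithStats(k.astype(np.uint8))
    for i in range(1,nn):
        if s[i,4]>8: print(" stud?",s[i],plane(c,cc[i],.022)*1000)
    k=(z>.02)&(z<.13)&(x>.63)&(x<.78)&(y<.08)&(y>-.05); print(" carton",np.round([x[k].min(),x[k].max(),y[k].min(),y[k].max()],3))
E
```

```text
top
 cap green 225 [597.8 232.2] [38.9 39.8] 94.8
 cap blue 249 [465.1 -74.3] [41.5 39.4] 94.8
 cap brown 242 [516.8  82.2] [40.1 39.5] 95.1
 tray green [511.1  85.5  93.6  94.   89.8]
 tray blue [599.6 231.3  95.4  95.2   3.2]
 tray brown [459.7 -72.7  93.1  93.4  84.2]
 tray grey [ 584.1 -222.3   87.6   92.6   78.4]
 marker [488.2 349.1  38.6  66.   83. ] 38.9
 base [ 471.8 -340.3   62.9  112.    64.3]
 stud? [457 266   6   6  25] [[ 487.30067903 -348.07197532]]
 stud? [452 277   6   7  28] [[ 458.68753719 -333.02412485]]
 carton [ 0.665  0.738 -0.039  0.035]
side
 cap green 149 [598.5 224.6] [40.3 48.2] 94.4
 cap blue 248 [465.2 -81.5] [41.3 46.7] 94.6
 cap brown 186 [517.4  75.7] [39.4 48.3] 94.8
 tray green [511.8  77.5 105.6  95.   89.7]
 tray blue [600.5 221.9  96.9 108.4   2.8]
 tray brown [459.5 -81.1 102.2  94.3  84.7]
 tray grey [ 583.  -228.3   94.1   93.    78.5]
 marker [487.8 338.1  47.1  66.   84.9] 37.6
 base [ 473.2 -349.3   68.   114.6   64. ]
 stud? [283 378   9   7  48] [[ 458.95129094 -340.70911112]]
 stud? [300 383   9   8  49] [[ 487.25583134 -354.78652198]]
 carton [ 0.665  0.74  -0.046  0.018]
```

```bash
cat > arm.py <<'E'
from cell import r, vision
import numpy as np
def q(phi):  # tool down, jaw axis at phi degrees in the world xy plane
    a=np.radians((phi+90)/2); return [0,float(np.cos(a)),float(np.sin(a)),0]
def st(tag=""):
    o=r.get_obs(); print(tag,"t",round(o["time"],2),"tcp",o["tool_pos"].round(4),"F",np.round(o["contact_force"],1),"gap",round(o["finger_gap"],4))
E
python3 - <<'E'
from arm import *
import cv2
k=0
for x,y,phi in((.50,.10,90),(.50,.10,0),(.48,-.22,0),(.48,-.22,90),(.48,-.22,180)):
    j=r.inverse_kinematics([x,y,.25],q(phi))
    if j is None: print(phi,"no ik"); continue
    r.move_to([x,y,.25],q(phi)); c=vision.read_camera("wrist"); np.savez(f"w{k}.npz",**c)
    cv2.imwrite(f"pics/w{k}.png",c["color"][:,:,::-1]); k+=1; st(str(phi)+str(np.round(j,2)))
import numpy as np
a=[cv2.resize(cv2.imread(f"pics/w{i}.png"),(400,300)) for i in range(k)]
a+= [a[0]*0]*(4-k) if k<4 else []
cv2.imwrite("pics/wm.png",np.vstack([np.hstack(a[:2]),np.hstack(a[2:4])]))
E
```

```text
90[ 0.2  -0.    0.12  1.69  0.    0.2 ] t 1.98 tcp [0.4999 0.1007 0.2499] F [-0.7  0.7  0.4] gap 0.0851
0[ 0.2  -0.    0.12  1.69  0.    1.77] t 3.43 tcp [0.5    0.1002 0.25  ] F [ 0.3 -0.  -0.2] gap 0.0852
0[-0.43  0.04  0.17  1.69  0.    1.14] t 4.7 tcp [ 0.4804 -0.219   0.25  ] F [-0.3  0.  -0. ] gap 0.0853
90[-0.43  0.04  0.17  1.69  0.   -0.43] t 6.15 tcp [ 0.4801 -0.2197  0.25  ] F [-0.9  0.5 -0.8] gap 0.0854
180[-0.43  0.04  0.17  1.69  0.   -2.  ] t 7.6 tcp [ 0.48 -0.22  0.25] F [-0.6 -0.6  0.2] gap 0.0858
```

View pics/wm.png

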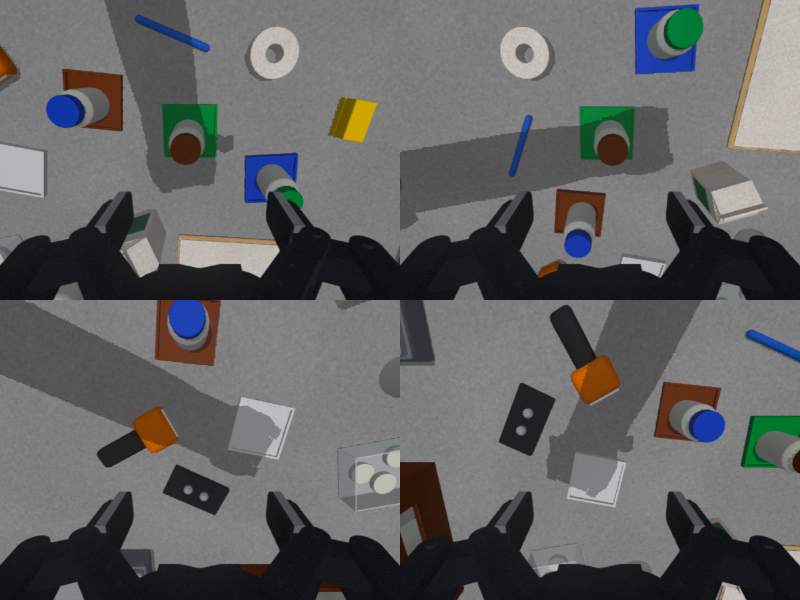

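The wrist views show every tray, the marker and the studs clearly. I measure in all five so that calibration errors cancel.

```bash
python3 - <<'E'
from meas import *
EXP={"green":(.511,.083),"blue":(.6,.228),"brown":(.46,-.076),"grey":(.584,-.225)}
for n in("top","side","w0","w1","w2","w3","w4"):
    c=dict(np.load(n+".npz")); P=cloud(c); x,y,z=P[...,0],P[...,1],P[...,2]
    near=lambda p,d:(np.hypot(x-p[0],y-p[1])<d)&(z>-.02)
    print(n)
    flo=near((.53,.0),.06)&(abs(z)<.02); print("  bench z mm",(np.median(z[flo])*1000).round(1) if flo.any() else None)
    for col in("green","blue","brown"):
        m=cmask(c,col)&(z>.0905)&(z<.103)&(x>.4)&(x<.65)&(abs(y)<.3)
        v,u=np.nonzero(m)
        if len(u)<100 or v.max()>478 or u.min()<1: continue
        q=(plane(c,np.c_[u,v],.096)*1000).astype(np.float32); (a,b),R=cv2.minEnclosingCircle(q)
        print("  cap",col,np.round([a,b,R],1),q.mean(0).round(1))
    for col,e in EXP.items():
        m=near(e,.085)&(z<.02)&((z>.0018) if col=="grey" else cmask(c,col))
        v,u=np.nonzero(m)
        if len(u)<300 or u.min()<1 or u.max()>638 or v.min()<1: continue
        print("  tray",col,rect(c,m,.010))
    m=cmask(c,"yellow")&near((.488,.345),.07)&(z>.035)
    if m.sum()>100: print("  marker",rect(c,m,.04))
    m=near((.472,-.345),.08)&(z>.007)&(z<.03)&(np.median(c["color"],axis=2)<70)
    if m.sum()>500: print("  base",rect(c,m,.012))
    k=near((.473,-.345),.035)&(z<.03)&(z>.0175)
    nn,l,s,cc=cv2.connectedComponentsWithStats(k.astype(np.uint8))
    for i in range(1,nn):
        if s[i,4]>15: print("  stud",s[i,4],(plane(c,cc[i],.0215)*1000).round(1))
E
```

```text
top
  bench z mm -0.5
  cap green [597.7 232.4  20.5] [597.8 232.2]
  cap blue [465.1 -74.9  20.9] [465.1 -74.3]
  cap brown [516.3  82.3  20.6] [516.8  82.2]
  tray green [511.1  85.5  93.6  94.   89.8]
  tray blue [599.6 231.3  95.4  95.2   3.2]
  tray brown [459.7 -72.7  93.1  93.4  84.2]
  tray grey [ 583.4 -225.9  107.8  100.6   78. ]
  marker [488.2 348.9  37.7  66.1  81.5]
  base [ 472.6 -340.5   63.1  112.3   64.1]
  stud 25 [[ 487.4 -348.2]]
  stud 28 [[ 458.7 -333.2]]
side
  bench z mm -0.4
  cap green [598.7 222.6  24.9] [598.5 224.6]
  cap blue [464.4 -82.4  23.9] [465.2 -81.5]
  cap brown [516.8  73.9  24.5] [517.4  75.7]
  tray green [511.8  77.5 105.6  95.   89.7]
  tray blue [600.5 221.9  96.9 108.4   2.8]
  tray brown [459.5 -81.1 102.2  94.3  84.7]
  tray grey [ 582.6 -231.2  110.2   97.2   76.8]
  marker [488.  340.4  42.5  66.   84.9]
  base [ 473.1 -347.9   65.4  113.    64. ]
  stud 48 [[ 459.  -340.3]]
  stud 49 [[ 487.3 -354.4]]
w0
  bench z mm 0.2
  cap green [591.4 233.3  21.3] [586.6 236.2]
  cap blue [464.7 -73.8  22.5] [463.8 -74.2]
  cap brown [515.5  81
[... 622 characters left out ...]
.2 -227.    95.6   95.4   78.2]
  base [ 473.  -342.2   62.9  110.6   64. ]
  stud 141 [[ 458.7 -335.4]]
  stud 141 [[ 487.3 -349.2]]
w3
  bench z mm 0.1
  cap blue [463.9 -77.8  22. ] [463.7 -77.8]
  tray brown [459.7 -76.   94.4  92.5  84.1]
  tray grey [ 581.9 -227.1   94.3   97.7   78.6]
  base [ 472.1 -342.8   61.5  111.5   64. ]
  stud 190 [[ 457.6 -335.8]]
  stud 183 [[ 486.2 -349.7]]
w4
  bench z mm 0.0
  cap blue [464.4 -78.7  22.7] [464.9 -79.2]
  tray green [511.2  55.7  52.   92.4  90. ]
  tray brown [459.7 -76.8  96.3  92.1  84.2]
  tray grey [ 582.1 -226.3   96.7   94.2   78.5]
  base [ 472.9 -343.8   60.6  109.8   63.9]
  stud 247 [[ 486.7 -350.8]]
  stud 236 [[ 458.2 -336.8]]
```

```bash
cat >> arm.py <<'E'
TR={"green":(.5108,.0840),"blue":(.5993,.2295),"brown":(.4597,-.0750),"grey":(.5820,-.2268)}
UP,GZ=.20,.031
def jar(src,dst,phi=90):
    r.set_gripper(.085); r.move_to([*src,UP],q(phi)); r.movel([*src,.10],feed=.2)
    h=r.movel([*src,GZ],feed=.1,guard=12); st("down hit=%s"%h)
    if h: return False
    r.set_gripper(0.03,grip_force=45); st("grip")
    if not .048<r.get_obs()["finger_gap"]<.060: return False
    r.movel([*src,UP],feed=.15); st("lift")
    r.move_to([*dst,UP],q(phi)); r.movel([*dst,GZ+.012],feed=.15)
    h=r.movel([*dst,GZ-.004],feed=.03,guard=6); st("place hit=%s"%h)
    r.set_gripper(.085); r.movel([*dst,UP],feed=.2); st("released"); return True
E
python3 - <<'E'
from arm import *; from meas import *
print(jar((.4646,-.077),TR["grey"]))
c=vision.read_camera("top"); np.savez("t1.npz",**c); cw=vision.read_camera("wrist")
cv2.imwrite("pics/t1.png",np.hstack([c["color"][150:450,120:520],cw["color"][::2,::2][:, :]*1 if 0 else cv2.resize(cw["color"],(400,300))])[:,:,::-1])
E
```

```text
down hit=False t 10.92 tcp [ 0.465  -0.0771  0.0317] F [-0.2 -0.   0.1] gap 0.0851
grip t 11.32 tcp [ 0.465  -0.0769  0.0319] F [-2.   1.1  5.5] gap 0.0527
lift t 12.6 tcp [ 0.4642 -0.0769  0.199 ] F [-1.  -1.2 -2.8] gap 0.0526
place hit=True t 15.01 tcp [ 0.5823 -0.2269  0.032 ] F [-0.6  1.2  4.8] gap 0.0527
released t 16.43 tcp [ 0.5817 -0.2267  0.1988] F [ 0.1  1.1 -1.1] gap 0.0852
True
```

View pics/t1.png

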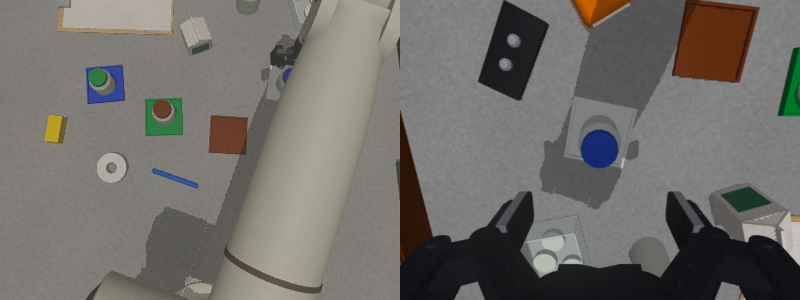

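The blue jar is upright in the grey tray (wrist crop, cap at 600,149), and the brown tray is free. I go on with the other jars.

```bash
python3 - <<'E'
from arm import *; from meas import *
ims=[]
def look():
    ims.append(cv2.resize(vision.read_camera("wrist")["color"],(400,300)))
ok=jar((.5163,.082),TR["brown"]); look()
if ok: ok=jar((.5975,.231),TR["green"]); look()
if ok: ok=jar(TR["grey"],TR["blue"]); look()
print(ok)
c=vision.read_camera("side"); ims.append(cv2.resize(c["color"],(400,300)))
ims+=[ims[0]*0]*(4-len(ims))
cv2.imwrite("pics/t2.png",np.vstack([np.hstack(ims[:2]),np.hstack(ims[2:4])])[:,:,::-1])
E
```

```text
down hit=False t 19.43 tcp [0.5167 0.0821 0.0317] F [-0.1 -0.3 -0.3] gap 0.0848
grip t 19.84 tcp [0.5168 0.0819 0.032 ] F [-1.8 -1.4  5.9] gap 0.0531
lift t 21.12 tcp [0.5159 0.082  0.199 ] F [ 0.   0.5 -3. ] gap 0.0526
place hit=True t 23.45 tcp [ 0.46   -0.0751  0.032 ] F [-0.2  0.1  4.2] gap 0.0525
released t 24.87 tcp [ 0.4593 -0.0749  0.1989] F [-0.1 -0.  -0.3] gap 0.0849
down hit=False t 27.89 tcp [0.5979 0.2312 0.0318] F [ 0.1 -0.   0.5] gap 0.0854
grip t 28.29 tcp [0.598  0.2313 0.032 ] F [0.8 0.6 5.2] gap 0.0525
lift t 29.57 tcp [0.5972 0.2309 0.1988] F [-0.2  0.3 -2.6] gap 0.0526
place hit=True t 31.92 tcp [0.5112 0.084  0.0319] F [-1.6 -0.3  5.8] gap 0.0525
released t 33.33 tcp [0.5104 0.0839 0.1988] F [-0.1 -0.2 -0.5] gap 0.0848
down hit=False t 36.31 tcp [ 0.5824 -0.227   0.0318] F [-0.1 -0.   0.2] gap 0.0852
grip t 36.72 tcp [ 0.5825 -0.2269  0.032 ] F [-0.5  1.8  5.7] gap 0.0525
lift t 37.99 tcp [ 0.5817 -0.2267  0.1988] F [ 0.2  0.2 -3.8] gap 0.0528
place hit=True t 41.29 tcp [0.5996 0.2296 0.032 ] F [-0.7 -0.2  5.6] gap 0.0528
released t 42.71 tcp [0.599  0.2294 0.1987] F [ 0.4  0.5 -0. ] gap 0.0847
True
```

View pics/t2.png

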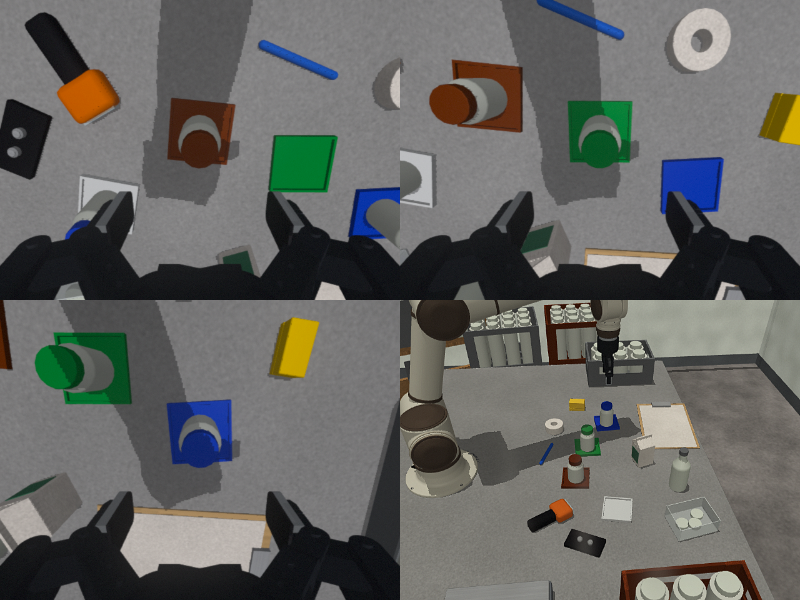

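All three jars stand upright in their own trays and the grey tray is empty, in both the wrist crops and the side view. I now check the centring, and measure marker and studs from opposite yaws, so that camera errors cancel.

```bash
cat > look.py <<'E'
from arm import *; from meas import *
def caps(c):
    P=cloud(c); x,y,z=P[...,0],P[...,1],P[...,2]
    for col in("green","blue","brown"):
        near=np.hypot(x-TR[col][0],y-TR[col][1])<.085
        m=cmask(c,col)&(z>.0905)&(z<.103)&near; t=cmask(c,col)&near&(z<.02)
        if m.sum()<100: continue
        v,u=np.nonzero(m); p=(plane(c,np.c_[u,v],.096)*1000).astype(np.float32)
        (a,b),R=cv2.minEnclosingCircle(p)
        print("  ",col,"cap",np.round([a,b,R],1),"tray",rect(c,t,.01))
def marker(c,p,zt=.04):
    P=cloud(c); x,y,z=P[...,0],P[...,1],P[...,2]
    return rect(c,cmask(c,"yellow")&(np.hypot(x-p[0],y-p[1])<.07)&(z>zt-.004),zt)
def studs(c,p=(.4726,-.343)):
    P=cloud(c); x,y,z=P[...,0],P[...,1],P[...,2]
    k=(np.hypot(x-p[0],y-p[1])<.035)&(z<.03)&(z>.0175)
    n,l,s,cc=cv2.connectedComponentsWithStats(k.astype(np.uint8))
    return np.array(sorted((plane(c,cc[i],.0215)[0]*1000).tolist() for i in range(1,n) if s[i,4]>30))
E
python3 - <<'E'
from look import *
r.move_to([.50,.08,.28],q(90)); c=vision.read_camera("wrist"); caps(c)
caps(vision.read_camera("top"))
B=(.4726,-.343); M=(.4875,.346)
for phi in(64,-116):
    r.move_to([*B,.20],q(phi)); c=vision.read_camera("wrist"); s=studs(c); print(phi,s.round(1).tolist(),s.mean(0).round(1),np.degrees(np.arctan2(*(s[1]-s[0])[::-1])).round(1))
for phi in(261,81):
    r.move_to([*M,.20],q(phi)); c=vision.read_camera("wrist"); print(phi,marker(c,M)); 
cv2.imwrite("pics/m.png",c["color"][:,:,::-1]); st()
E
```

```text
green cap [510.3  84.1  21.5] tray [510.6  83.8  92.6  93.7  89.8]
   blue cap [597.2 227.9  22.6] tray [598.2 229.8  96.4  95.    3.9]
   brown cap [459.7 -73.5  22. ] tray [459.9 -73.6  94.1  92.7  84.1]
   brown cap [460.5 -73.8  21. ] tray [459.7 -72.5  93.7  93.4  84.2]
64 [[457.7, -336.5], [486.2, -350.4]] [ 472.  -343.5] -26.0
-116 [[459.0, -337.7], [487.6, -351.6]] [ 473.3 -344.6] -26.1
261 [487.9 348.2  34.4  64.3  80.9]
81 [486.5 348.6  34.5  63.8  81.3]
 t 55.2 tcp [0.4875 0.346  0.2   ] F [-0.   0.1 -0.9] gap 0.085
```

View pics/m.png

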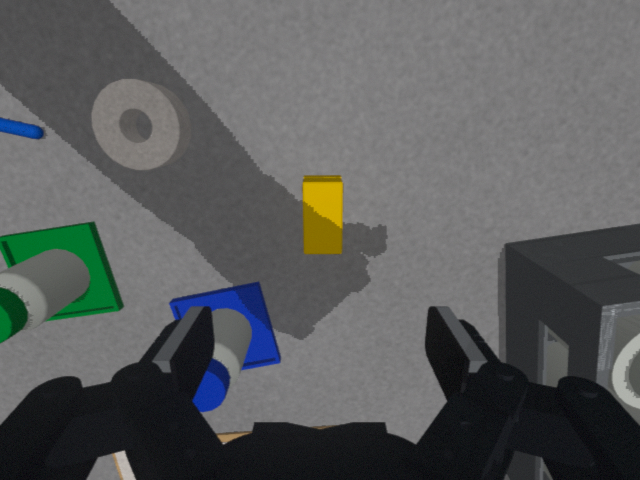

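```bash
python3 - <<'E'
from look import *
M=(.4872,.3484); B=(.47265,-.34405)
r.move_to([*M,.12],q(81.1)); r.movel([*M,.012],feed=.12,guard=12); st("down")
r.set_gripper(.015,grip_force=35); st("grip"); z0=r.get_obs()["tool_pos"][2]
r.movel([*M,.16],feed=.15); 
r.move_to([*B,.16],q(63.95)); st("over")
cv2.imwrite("pics/h.png",vision.read_camera("wrist")["color"][:,:,::-1])
r.movel([*B,z0+.035],feed=.1); st("near"); r.dwell(.2)
h=r.movel([*B,z0+.006],feed=.02,guard=10); st("press hit=%s"%h)
print("underside z mm",(r.get_obs()["tool_pos"][2]-z0)*1000)
E
```

```text
down t 56.67 tcp [0.4877 0.3488 0.013 ] F [ 0.   0.6 -0.5] gap 0.085
grip t 57.19 tcp [0.4874 0.3485 0.0124] F [-1.2 -0.2  3.3] gap 0.0336
over t 60.78 tcp [ 0.4731 -0.3434  0.16  ] F [-0.2  0.7 -0.3] gap 0.0335
near t 62.11 tcp [ 0.473  -0.3443  0.0482] F [ 0.1 -1.  -0.2] gap 0.0333
press hit=True t 63.37 tcp [ 0.4726 -0.344   0.0244] F [-0.5  1.1  4. ] gap 0.0333
underside z mm 11.987101041066431
```

View pics/h.png

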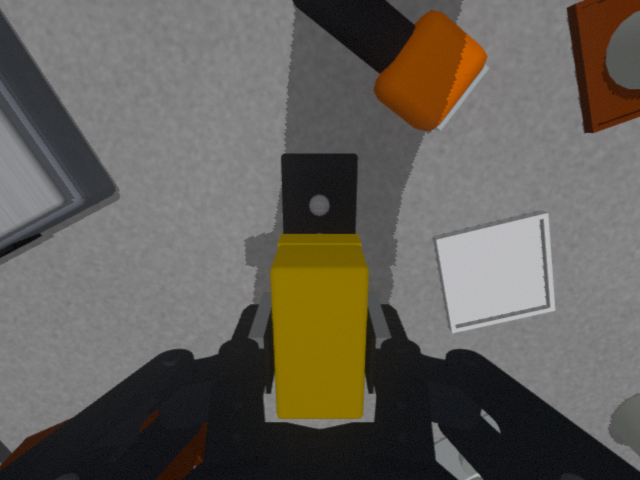

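The view shows the block gripped over the studs. It then went down to an underside height of 12.0 mm, which is fully home. I press briefly, release and check.

```bash
python3 - <<'E'
from look import *
B=(.47265,-.34405); z=r.get_obs()["tool_pos"][2]
h=r.movel([*B,z-.006],feed=.02,guard=15); st("press %s"%h)
r.movel([*B,z],feed=.03); r.set_gripper(.060); r.dwell(.2); r.movel([*B,.25],feed=.15); st("up")
c=vision.read_camera("wrist"); P=cloud(c); m=cmask(c,"yellow")&(np.hypot(P[...,0]-B[0],P[...,1]-B[1])<.06)&(P[...,2]>.046)
print("block",rect(c,m,.052)); A=P[m]; A=A[abs(A[:,2]-np.median(A[:,2]))<.003]
k=np.linalg.lstsq(np.c_[A[:,:2]-A[:,:2].mean(0),np.ones(len(A))],A[:,2],rcond=None)[0]; print("top z mm, slopes deg",k[2]*1000,np.degrees(k[:2]))
cv2.imwrite("pics/f1.png",c["color"][:,:,::-1])
r.goto_joints([1.153,0.087,0.176,1.66,0,1.571]); r.dwell(.3); st("home")
t=vision.read_camera("top"); s=vision.read_camera("side"); caps(t)
P=cloud(t);x,y,z=P[...,0],P[...,1],P[...,2]; k=(z>.02)&(z<.13)&(x>.63)&(x<.78)&(y<.08)&(y>-.05); print(" carton",np.round([x[k].min(),x[k].max(),y[k].min(),y[k].max()],3))
o=np.load("top.npz"); D=cv2.absdiff(t["color"],o["color"]).max(2); print("carton region px changed",(D[160:210,295:338]>25).sum())
a=[cv2.resize(i,(400,300)) for i in(c["color"],t["color"],s["color"])]
cv2.imwrite("pics/f2.png",np.vstack([np.hstack([a[0],s["color"][120:420,180:580]]),np.hstack([a[1],t["color"][150:450,140:540]])])[:,:,::-1])
E
```

```text
press True t 63.58 tcp [ 0.4725 -0.344   0.0244] F [-0.7  1.   5.8] gap 0.0334
up t 66.05 tcp [ 0.4725 -0.3439  0.2492] F [ 1.  -0.   0.1] gap 0.0598
block [ 472.1 -344.2   34.8   64.8   64.1]
top z mm, slopes deg 51.81272881771981 [ 0.14851618 -0.15921038]
home t 69.49 tcp [0.2233 0.5026 0.2313] F [-0.4  0.9  0.9] gap 0.0601
   green cap [511.7  85.9  21.2] tray [511.2  85.5  93.5  94.   89.8]
   blue cap [599.3 230.4  21.7] tray [599.6 231.2  95.4  95.1   3.2]
   brown cap [460.6 -73.8  21. ] tray [459.7 -72.6  93.2  93.4  84.2]
 carton [ 0.666  0.739 -0.039  0.035]
carton region px changed 0
```

View pics/f2.png

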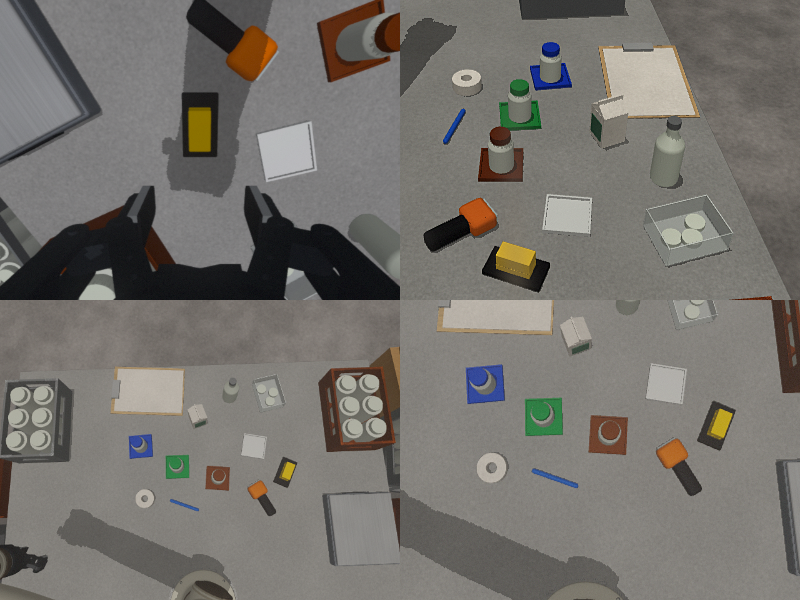

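The pictures show each jar upright in its matching tray, the grey tray empty, the block flat on the base and the carton unmoved. I hand the job in.

```bash
python3 -c "
from cell import r
print(r.finish_job())"
```

```text
the job is handed in; nothing more can be done
None
```

I moved the blue jar to the grey tray, brown to brown, green to green, then blue to blue. After that I pressed the yellow marker onto the studs. The arm was back at its start pose and touching nothing when I handed in, at about 69.5 s of the 128 s.

What the last checks showed:
- **Jars:** all three are upright and within about 2 mm of their tray centres, and the grey tray is empty.
- **Marker:** its underside was 12.0 mm above the bench when pressed. After release its top was at 51.8 mm (52 expected), tilted about 0.2°, and its centre was within about 1 mm of the middle of the studs.
- **Carton:** it has not moved; no pixels around it changed between the first and last top views.

One disagreement: in the first measurements the side camera read about 7–10 mm lower in y than the top camera. I put this down partly to seeing the objects' side faces and did not pursue it; I worked mainly from the wrist views instead. No check failed.

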